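Fit a splined drive roll in a wire feeder and hold it home

TASK

Change over the wire drive: swing the pressure arm wide open, then take the loose roll with the splined bore, set it over the drive hub, turn it until the splines slip together and push it fully home. The washer under it is sprung and would lift it again, so finish while still holding the roll, pressed fully home, for a mate to fit the retaining nut. Leave the arm open and the other loose parts where they are.

Things in the scene. Friction and masses are not known exactly. Their poses are not given: they have to be found in the camera images.
- drive_unit: Wire drive unit bolted to the bench, roll side up, motor lying along its +x; on top a 195 x 170 mm drive plate, upper face 82 mm above the bench. Origin: on the bench, under the hub's axis; the plate spans x -47 to +147, y -85 to +85 mm. Two wire-guide blocks, 20 x 20 mm, 28 mm high, stand on the plate at x +26, y -72 and +72 mm.
- drive_hub: Upright steel hub that takes the roll from above. Origin: on its axis at the drive plate's upper face. Six splines 7 mm wide, 35 mm across the tops, 27 mm over the core, one centred on the hub's +x axis; their end face is at z = 32 mm, chamfered 1.5 mm. A round nose, 27 mm diameter, goes on to z = 44 mm, coned over its last 4 mm. Stands at any angle; a worm gear holds it (0.6 N m turns it).
- spring_washer: Brass thrust washer, 48 mm outside, 4 mm thick, round the foot of the hub on a wave spring; the roll's underside rests on it. Origin: on the axis at its underside. Free, its upper face is 12 mm above the drive plate; it goes down 4 mm to its stop; this takes 5 N to start and 9 N at the stop.
- drive_roll: The roll to fit: steel, 50 mm diameter, 24 mm wide, about 0.2 kg, flat on the bench. Origin: centre of its underside. Bore 29 mm with six spline grooves 8.6 mm wide, 37.4 mm across, one centred on the roll's +x axis. Ends alike. Home: underside 8 mm above the drive plate, upper face flush with the splines' end face; unpressed on the washer 4 mm higher; not meshed 24 mm higher.
- pressure_arm (a joint): Swing of the pressure arm, a bar with a black grip at its free end and an idler wheel (50 mm diameter) under it. 0: closed, bar along the drive unit's +y, idler beside the hub; grows to 1.4 rad (stop) as the free end swings clockwise seen from above, towards the unit's +x. Stays where it is left (friction 0.12 N m). Wide open: more than 1.0.
- lever_pivot (a point): The pressure arm's pivot axis, at the drive plate's upper face; in the drive unit's frame at x +51.5, y -62 mm from the hub's axis.
- lever_grip (a point): Centre of the black grip at the arm's free end: 22 mm wide, 36 mm long, 18 mm high, 102 mm from the pivot axis, 41 mm above the drive plate; its y axis points along the arm, away from the pivot. Bar (18 mm wide) and grip lie 32 to 50 mm above the plate; the idler wheel, 62 mm from the pivot, 8 to 32 mm above it.
- idler_roll: Leave alone: loose steel wheel of the same outside (50 mm diameter, 24 mm wide) but with a black bearing and a plain 10 mm bore, lying flat. Origin: centre of its underside.
- retaining_nut: Leave alone: loose knurled steel ring nut, 38 mm diameter, 16 mm high. Origin: centre of its underside.
- gas_nozzle: Leave alone: loose copper welding nozzle standing upright, 29 mm diameter, 75 mm high. Origin: centre of its underside.
- spray_bottle: Leave alone: white bottle, 64 mm diameter, 170 mm high. Origin: centre of its underside.
Mind the look-alikes: they are no part of the job. What is shaped like the drive_roll but brown or purple is not meant.

How it is judged:
By the outcome, as a careful person would: the job done as asked, in the order asked, and still so for the second after the job is handed in, while the arm keeps its last pose, push and grip.
It also fails if it takes over 61 s, if anything falls off the work surface, if the arm or the gripper's body presses on something with over 40 N, if the wrist force passes 120 N, or if a joint passes its speed limit or range.

ROBOT

A 6-joint arm with a two-finger parallel gripper is mounted at the origin on the work surface. World frame = base frame: x ahead of the robot, y to its left, z up, the work surface at z = 0. Lengths are in m, angles in rad, forces in N, time in s.
With the tool pointing down it reaches from about 0.325 to 0.75 m from the base axis. Payload 7.6 kg.
Tool frame: the origin (TCP) lies on the centre line of the jaws, within the pads' length; the fingertips stand 19 mm ahead of it and the grasp point (between the pads) is the TCP; z points along the fingers, y is the line along which they close (so a half turn about z gives the same grasp; the last joint's range is limited). The gripper opens to 85 mm and grips with 20 to 120 N. Pads are 22 mm wide; open, the fingers measure 114 mm over their backs; the gripper's body (76 mm by 85 mm) begins 54 mm behind the grasp point. The pads swing forward as they close: fully open they stand 13 mm farther back than shut.
Start: joints at [-1.283, 0.052, 1.401, -0, 1.689, -0.07], TCP at [0.184, -0.492, 0.25] pointing down, gripper open.
Joint ranges: [-2.9, 2.9], [-0.91, 2.17], [0.12, 2.37], [-1.06, 4.2], [0.26, 2.73], [-2.93, 2.93]. Speed limits (rad/s): [2.57, 2.57, 3.01, 3.14, 3.14, 3.14].

INTERFACE

Orientations are given as a unit quaternion [x, y, z, w].
In Python, from station import bot gives the robot as it stands. Calls block until the motion is done:
- bot.move_to(position, orientation): joint-space move of the TCP to a pose.
- bot.movel(position, frame=None, feed=0.15): straight line of the TCP; frame=None keeps the orientation; feed is the mean speed in m/s.
- bot.movej(angles): joint-space move.
- bot.set_gripper(opening): opening from 0.0 (shut) to 1.0 (fully open); the grip force is fixed at half the most; returns when the fingers have stopped.
- bot.hold(seconds).
- bot.solve_ik(position, orientation): joint angles nearest the present ones, or None.
- bot.observe(): the state.
- bot.snapshot(name): name is "scene" or "top" or "wrist"; returns the picture (420x560x3 uint8, red, green, blue); there is no depth.
- bot.get_calibration(name): a dict with "fov_y" (degrees; the focal length in pixels is half the picture's height over the tangent of half this angle, whatever the lens; pixels are square), "cx", "cy" (the principal point, pixels), "eye" and "attitude" of the camera in the world; the wrist camera has in their place "T_tool_cam" (4x4, takes a point from camera to tool coordinates, whose origin is the TCP and whose axes are the flange's). Camera axes: x right, y up, looking along -z (the intrinsics and any distortion apply to the point x, -y, -z); pixel columns grow to the right and rows downward; lengths in m; the calibration is good to about 2 mm. The wrist camera is an equidistant fisheye: a pixel r from the principal point sees the ray r / f radians off the axis. A picture is of the moment at which its call begins: read the wrist's pose just before it. get_calibration takes no time and is no camera call.
A pose or a line that the arm cannot do raises bot.IKError and nothing moves.
- bot.sign_off(): hands the job in, once; it reports no verdict.
Trained networks look in the newest picture that a camera, given by its name, has taken for a name from the list of things; names that differ only in an ending like _2 or _b are one class to them, and where a whole thing is asked for, a point or a joint stands for the part that bears it (a point fixed in the world has none). Each returns a list of dicts, best first, with "conf" (0 to 1); they miss things now and then, are a little off and sometimes report something else, mostly with a low value. They report only what shows in the picture. A call takes as long as a camera call. They do not tell look-alikes from the thing itself.
- bot.boxes_of(camera, query): "location" ([x, y, z] in m, in world coordinates, good to about 4 mm: the middle of the surface that is visible of it).
- bot.pinpoint(camera, query): "location" ([x, y, z] in m, in world coordinates, good to about 4 mm: a listed point, or the origin of a listed thing).
The state is a dict: "time": time; "q": joint angles; "dq": joint speeds; "joint_efforts": joint torques, N m; "eef_pos": TCP position; "tcp_rot": TCP orientation; "contact_force": force on the tool from outside, world axes, zero at the start; "torque": the same for the moment, N m; "width": opening from 0.0 (shut) to 1.0 (fully open).
Only numpy, scipy, OpenCV 4.12 (cv2) and the standard library are available. Lean on these libraries where they do the work, as an engineer would, in place of code of your own. Each camera call takes 0.05 s, during which the arm holds its last target. There are 200 camera calls.

## Working session

There is one attempt and no reset: what is moved stays moved. The work goes in short steps, each a Python script; the robot and the scene stay as the last script left them, time stands still between calls to the robot, and variables do not carry over. Pictures are saved under pics/ and viewed, on a budget of 10 in all, crops included, one or two more only if the job needs it, and the job is handed in when it is done.

```bash
ls; mkdir -p pics
python3 - <<'E'
from station import bot
import cv2,numpy as np
ims=[]
for c in ["scene","top"]:
    im=bot.snapshot(c); cv2.imwrite(f"pics/{c}0.png",im[...,::-1])
    k=bot.get_calibration(c); print(c,k)
    for q in ["drive_unit","drive_hub","drive_roll","lever_pivot","lever_grip","idler_roll","retaining_nut","gas_nozzle","spray_bottle"]:
        print(q,[(np.round(d["location"],3).tolist(),round(d["conf"],2)) for d in bot.pinpoint(c,q)][:5])
print(bot.observe()["time"],bot.get_calibration("wrist"))
E
```

```text
pics
scene {'fov_y': 44.61379119208607, 'cx': 278.2606293492583, 'cy': 213.5163253218486, 'eye': array([1.46224945, 0.18835964, 0.76437793]), 'attitude': array([0.28297551, 0.36793121, 0.70570172, 0.53529111])}
drive_unit [([0.434, -0.15, 0.003], 0.86)]
drive_hub [([0.434, -0.152, 0.083], 0.42)]
drive_roll [([0.547, 0.189, 0.002], 0.94), ([0.469, 0.144, -0.001], 0.82), ([0.379, 0.152, -0.002], 0.78)]
lever_pivot [([0.484, -0.22, 0.08], 0.74)]
lever_grip [([0.496, -0.116, 0.125], 0.8), ([0.436, -0.148, 0.002], 0.19)]
idler_roll [([0.482, 0.292, 0.003], 0.98)]
retaining_nut [([0.638, 0.15, 0.001], 0.7)]
gas_nozzle [([0.686, 0.314, -0.001], 0.77)]
spray_bottle [([0.442, -0.428, -0.002], 0.63)]
top {'fov_y': 42.65089180289223, 'cx': 278.165931972363, 'cy': 209.91484596876944, 'eye': array([ 0.4593065 , -0.08197865,  1.442895  ]), 'attitude': array([ 0.02109231, -0.02415109, -0.70534557,  0.70813803])}
drive_unit [([0.432, -0.145, -0.004], 0.96), ([0.471, 0.143, 0.001], 0.72)]
drive_hub [([0.433, -0.15, 0.084], 0.4)]
drive_roll [([0.466, 0.143, 0.005], 0.77), ([0.374, 0.155, 0.001], 0.76), ([0.545, 0.19, 0.0], 0.74), ([0.458, 0.045, 0.002], 0.59)]
lever_pivot [([0.481, -0.216, 0.082], 0.59)]
lever_grip [([0.497, -0.118, 0.126], 0.82), ([0.684, 0.311, -0.004], 0.34)]
idler_roll [([0.486, 0.294, -0.002], 0.69)]
retaining_nut [([0.637, 0.146, 0.0], 0.44)]
gas_nozzle [([0.686, 0.307, -0.001], 0.72)]
spray_bottle [([0.443, -0.428, 0.001], 0.85)]
1.0 {'fov_y': 65.70646984690485, 'cx': 270.3422162107744, 'cy': 206.8605936597909, 'T_tool_cam': array([[ 6.52195445e-05,  9.63548288e-01,  2.67534469e-01,
         6.80138357e-02],
       [ 9.99999982e-01, -1.10614034e-04,  1.54605946e-04,
        -6.89562324e-05],
       [ 1.78563361e-04,  2.67534454e-01, -9.63548278e-01,
        -1.24296119e-01],
       [ 0.00000000e+00,  0.00000000e+00,  0.00000000e+00,
         1.00000000e+00]])}
```

Run:
```python
import cv2,numpy as np
t=cv2.imread("pics/top0.png")
cv2.imwrite("pics/top0c.png",cv2.resize(t,(800,600),interpolation=cv2.INTER_CUBIC))
```

```text
(no output)
```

View pics/top0c.png

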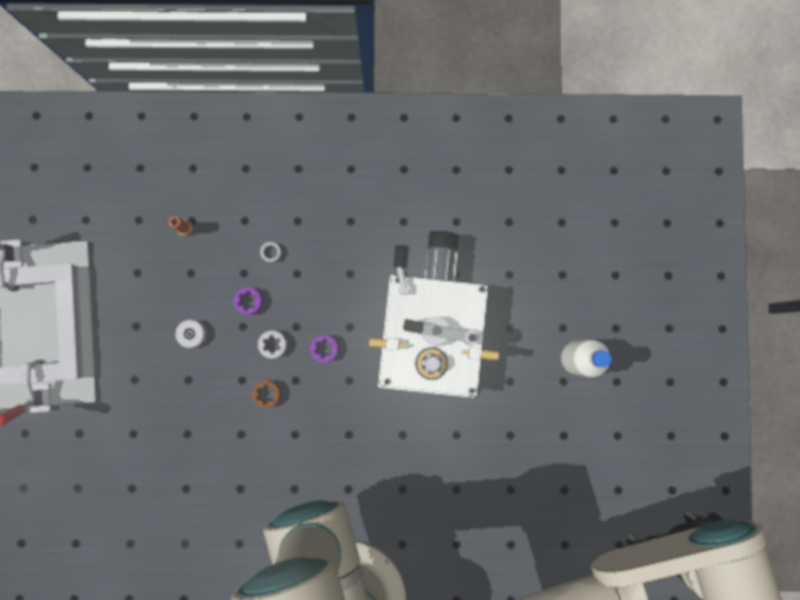

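View pics/scene0.png

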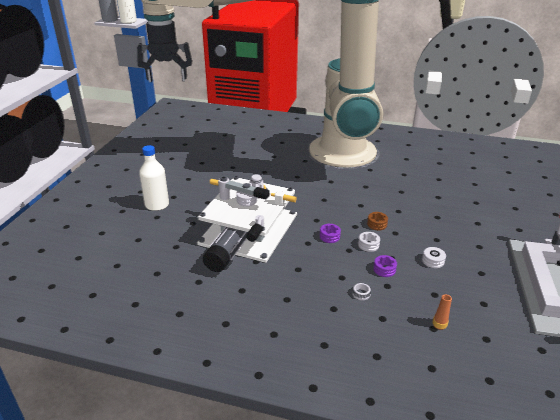

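The pictures show:
- **Steel splined roll:** the white-grey one at enlarged top picture (271,345), near world (0.468, 0.143). The purple and brown ones are decoys, and the one at (190,333) with the black bearing is the idler.
- **Hub:** at (431,362).
- **Pressure arm:** closed, with its grip at (413,325).
- **Unit yaw:** about -0.055 rad.

First I'll open the arm, caging the grip between the fingers, and then look at the hub.

```bash
cat > h.py <<'E'
from station import bot
import numpy as np, cv2
from scipy.spatial.transform import Rotation as Ro
HUB=np.array([.4335,-.151]); YAW=-.055; PLATE=.082
def quat(a):  # tool down, tool y at world angle a
    y=np.array([np.cos(a),np.sin(a),0]); z=np.array([0,0,-1.]); x=np.cross(y,z)
    return Ro.from_matrix(np.c_[x,y,z]).as_quat()
def st(tag=""):
    o=bot.observe(); print(tag,"t%.2f"%o["time"],"p",np.round(o["eef_pos"],4),"F",np.round(o["contact_force"],1),"T",np.round(o["torque"],2),"w%.3f"%o["width"],"q",np.round(o["q"],2)); return o
def go(p,a,**k):
    bot.movel(list(map(float,p)),frame=quat(a).tolist(),**k)
def rect(z,c,half=.04,ppm=8000.,name=None):
    """wrist picture rectified to world plane z around c: col grows +x, row grows -y"""
    o=bot.observe(); im=bot.snapshot("wrist"); k=bot.get_calibration("wrist")
    n=int(2*half*ppm); u=(np.arange(n)+.5)/ppm-half
    X,Y=np.meshgrid(c[0]+u,c[1]-u)
    P=np.stack([X,Y,np.full_like(X,z)],-1)-o["eef_pos"]
    P=P@Ro.from_quat(o["tcp_rot"]).as_matrix()
    T=k["T_tool_cam"]; P=(P-T[:3,3])@T[:3,:3]
    x,y,w=P[...,0],-P[...,1],-P[...,2]
    f=210/np.tan(np.radians(k["fov_y"]/2)); r=np.hypot(x,y); s=f*np.arctan2(r,w)/np.maximum(r,1e-9)
    out=cv2.remap(im,(k["cx"]+x*s).astype(np.float32),(k["cy"]+y*s).astype(np.float32),cv2.INTER_CUBIC)
    if name: cv2.imwrite(f"pics/{name}.png",out[...,::-1]); cv2.imwrite(f"pics/{name}_raw.png",im[...,::-1])
    return out
E
python3 - <<'E'
from h import *
c,s=np.cos(YAW),np.sin(YAW); piv=HUB+np.array([[c,-s],[s,c]])@[.0515,-.062]
g=lambda th,r=.102: piv+r*np.array([np.sin(th-YAW),np.cos(th-YAW)])
print(piv,g(0.05)); o=st()
print(Ro.from_quat(o["tcp_rot"]).as_matrix().round(2).tolist())
for off in (0,np.pi):
    for th in (.05,1.35): 
        q=bot.solve_ik([*g(th),.13],quat(off-(th-YAW)).tolist()); print(off,th,None if q is None else np.round(q,2))
q=bot.solve_ik([*HUB,.174],quat(0).tolist());print(q)
q=bot.solve_ik([*HUB,.174],quat(np.pi).tolist());print(q)
q=bot.solve_ik([*HUB,.174],quat(np.pi/2).tolist());print(q)
E
```

```text
[ 0.48151384 -0.21573732] [ 0.49220418 -0.11429908]
 t1.00 p [ 0.1839 -0.4918  0.2503] F [0.2 0.7 0.6] T [0.01 0.   0.01] w1.000 q [-1.28  0.05  1.4  -0.    1.69 -0.07]
[[0.94, 0.35, -0.0], [0.35, -0.94, -0.0], [-0.0, 0.0, -1.0]]
0 0.05 [-0.3   0.07  1.62 -0.    1.45 -0.2 ]
0 1.35 [-0.39  0.37  1.28 -0.    1.49  1.02]
3.141592653589793 0.05 None
3.141592653589793 1.35 [-0.39  0.37  1.28 -0.    1.49 -2.13]
[-4.15655043e-01 -9.91765585e-02  1.70226667e+00 -4.44089210e-16
  1.53850254e+00 -4.15655043e-01]
[-4.15655043e-01 -9.91765585e-02  1.70226667e+00 -4.44089210e-16
  1.53850254e+00  2.72593761e+00]
[-4.15655043e-01 -9.91765585e-02  1.70226667e+00 -4.44089210e-16
  1.53850254e+00 -1.98645137e+00]
```

Run:
```python
from h import *
c,s=np.cos(YAW),np.sin(YAW); piv=HUB+np.array([[c,-s],[s,c]])@[.0515,-.062]
g=lambda th,r=.102: piv+r*np.array([np.sin(th-YAW),np.cos(th-YAW)])
bot.set_gripper(.6)
bot.move_to([*g(.07),.25],quat(-(.07-YAW)).tolist())
go([*g(.07),.131],-(.07-YAW)); st("down")
for th in np.linspace(.3,1.36,5):
    go([*g(th),.131],-(th-YAW),feed=.12); st("%.2f"%th)
go([*g(1.32),.131],-(1.32-YAW))
go([*g(1.32),.24],-(1.32-YAW),feed=.25)
bot.set_gripper(1.)
bot.move_to([*HUB,.19],quat(0).tolist()); st("hub")
im=rect(.114,HUB,name="hub1")
r=cv2.imread("pics/hub1_raw.png"); q=cv2.imread("pics/hub1.png")
cv2.imwrite("pics/v1.png",np.hstack([cv2.resize(r,(400,300)),cv2.resize(q,(400,400))[50:350]]))
```

```text
down t4.15 p [ 0.4948 -0.1148  0.1321] F [ 0.4 -0.4  0.9] T [ 0.01 -0.02 -0.01] w0.597 q [-0.3   0.07  1.62  0.    1.45 -0.18]
0.30 t4.53 p [ 0.5173 -0.1202  0.1317] F [-0.2 -0.4  0.6] T [0.02 0.02 0.01] w0.599 q [-0.3   0.14  1.55  0.    1.45  0.05]
0.56 t4.95 p [ 0.5404 -0.1326  0.1311] F [ 0.1 -0.1 -0.4] T [-0.04  0.   -0.02] w0.600 q [-0.31  0.21  1.47  0.    1.46  0.31]
0.83 t5.37 p [ 0.56   -0.1508  0.131 ] F [-0.7  0.3 -1.2] T [0.01 0.04 0.02] w0.601 q [-0.33  0.27  1.39  0.    1.47  0.55]
1.09 t5.78 p [ 0.5743 -0.1736  0.131 ] F [0.3 0.2 0.2] T [ 0.02 -0.03  0.03] w0.600 q [-0.36  0.33  1.33  0.    1.49  0.79]
1.36 t6.20 p [ 0.5821 -0.1994  0.131 ] F [-0.2  0.3  0.3] T [-0.01 -0.01  0.  ] w0.599 q [-0.39  0.37  1.28  0.    1.5   1.02]
hub t8.74 p [ 0.4338 -0.1511  0.1903] F [-0.7 -0.2 -0.7] T [ 0. -0.  0.] w1.000 q [-0.42 -0.11  1.68 -0.    1.57 -0.41]
```

View pics/v1.png

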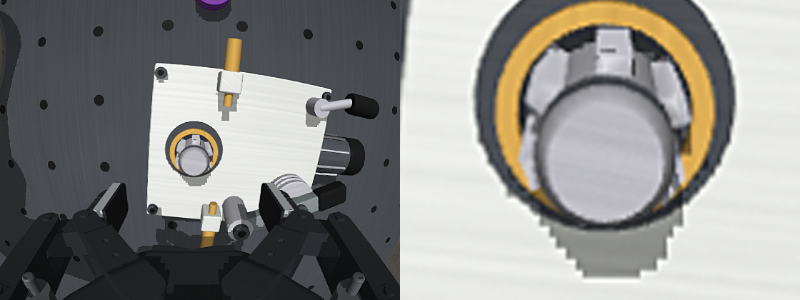

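The arm is open: the bar now points towards +x, at raw picture (300,195). The hub is seen obliquely, with one spline facing +y. Next I'll view the hub and the roll from straight above, using the same relative geometry for both.

```bash
cat >> h.py <<'E'
CAM=.068
def over(c,zf,a):  # TCP position putting the wrist camera straight above c, TCP 60 mm over the face
    x=np.array([-np.sin(a),np.cos(a)]); return [*(np.asarray(c)-CAM*x),zf+.06]
E
python3 - <<'E'
from h import *
R=np.array([.467,.143])
go(over(HUB,.114,0),0); st("hub"); rect(.114,HUB,half=.03,name="hub2")
p=over(R,.024,0)
bot.move_to([p[0],p[1],.2],quat(0).tolist()); go(p,0,feed=.25); st("roll"); rect(.024,R,half=.03,name="roll2")
a,b=[cv2.resize(cv2.imread(f"pics/{n}.png"),(400,400)) for n in("hub2","roll2")]
cv2.imwrite("pics/v2.png",np.hstack([a,b]))
E
```

```text
hub t9.41 p [ 0.4336 -0.2188  0.174 ] F [0.3 0.3 1.2] T [-0.01  0.03 -0.01] w0.997 q [-0.54 -0.02  1.63  0.    1.54 -0.54]
roll t11.22 p [0.4677 0.0744 0.0851] F [-0.6 -0.5  1.7] T [ 0.02  0.   -0.03] w0.999 q [ 0.08  0.03  1.76 -0.    1.35  0.08]
```

View pics/v2.png

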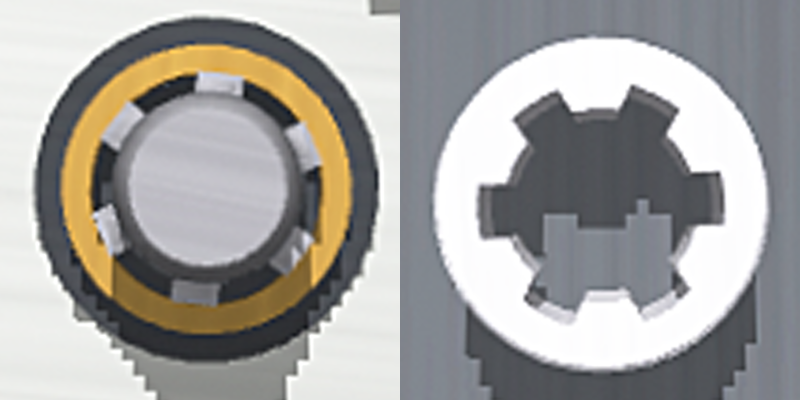

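Both pictures are clear. On the left are the hub's six splines at about 24°, centred near (207,187). On the right is the roll with its grooves at about 3°, centred near (600,204). Now I'll get the exact fits.

```bash
cat >> h.py <<'E'
def phase(m,c,r0,r1,ppm=8000.):  # angle (deg, mod 60) of the six marks in mask m between radii
    t=np.radians(np.arange(0,360,.5)); r=np.linspace(r0,r1,9)[:,None]*ppm
    s=cv2.remap(m.astype(np.float32),(c[0]+r*np.cos(t)).astype(np.float32),(c[1]-r*np.sin(t)).astype(np.float32),cv2.INTER_LINEAR).mean(0)
    h=(s*np.exp(6j*t)).mean(); return np.degrees(np.angle(h))/6, abs(h)/s.mean()
def world(px,c,n,ppm=8000.): return np.array([c[0]+(px[0]+.5-n/2)/ppm, c[1]-(px[1]+.5-n/2)/ppm])
def fit_roll(im,c,name=None):  # im RGB rectified; outer circle and groove angle
    m=(im.min(2)>200).astype(np.uint8)
    cs,_=cv2.findContours(cv2.morphologyEx(m,cv2.MORPH_OPEN,np.ones((5,5))),cv2.RETR_EXTERNAL,cv2.CHAIN_APPROX_NONE)
    k=max(cs,key=cv2.contourArea); e=cv2.fitEllipse(k)
    ph=phase(1-m,e[0],.0155,.018)
    return world(e[0],c,im.shape[0]),np.array(e[1])/8,ph
def fit_hub(im,c):
    hsv=cv2.cvtColor(im,cv2.COLOR_RGB2HSV); m=((hsv[...,1]<60)&(hsv[...,2]>110)).astype(np.uint8)
    best=max(((phase(m,(x,y),.0148,.0168)[1],x,y) for x in np.arange(210,270,2) for y in np.arange(195,260,2)))
    p=np.array(best[1:]); a=phase(m,p,.0148,.0168)[0]
    for _ in range(5):  # centroids of the spline end faces
        Y,X=np.mgrid[:m.shape[0],:m.shape[1]]; dx,dy=X-p[0],p[1]-Y; rr=np.hypot(dx,dy)/8; an=np.degrees(np.arctan2(dy,dx))
        cen=[]
        for k in range(6):
            d=(an-a-60*k+180)%360-180; w=(m>0)&(abs(d)<20)&(rr>14)&(rr<18.5); cen.append([X[w].mean(),Y[w].mean()])
        cen=np.array(cen); p=p*.3+.7*((cen[:3]+cen[3:])/2).mean(0); a,q=phase(m,p,.0148,.0168)
    v=cen-p
    return world(p,c,im.shape[0]),(a,q),np.hypot(*v.T)/8,(np.degrees(np.arctan2(-v[:,1],v[:,0]))%60),best
E
python3 - <<'E'
from h import *
h,r=[cv2.imread(f"pics/{n}.png")[...,::-1].copy() for n in("hub2","roll2")]
np.set_printoptions(precision=4,suppress=True)
for o in fit_hub(h,HUB): print(o)
for o in fit_roll(r,[.467,.143]): print(o)
E
```

```text
[ 0.4346 -0.1493]
(np.float64(23.48471909386691), np.float64(0.7234442799056864))
[15.6842 15.5248 15.6775 15.8984 15.9064 15.9533]
[23.7431 23.409  23.283  22.6061 23.0874 24.7121]
(np.float64(0.7251183292742635), np.int64(248), np.int64(223))
[0.4671 0.1425]
[49.3126 49.6279]
(np.float64(3.274005562125485), np.float64(0.6508681824447858))
```

Run:
```python
from h import *
np.set_printoptions(precision=4,suppress=True)
A=-np.radians(20.2); R=np.array([.4671,.1425])
bot.set_gripper(.8)
go(over(R,.024,A),A,feed=.25); o=st(); print(fit_roll(rect(.024,R,half=.03),R))
R1=fit_roll(rect(.024,R,half=.03),R)[0]
go([*R1,.07],A,feed=.25); go([*R1,.0225],A,feed=.1); st("low")
bot.set_gripper(0.); st("grip"); bot.set_gripper(.8)
go([*R1,.07],A,feed=.25); go(over(R,.024,A),A,feed=.25); st()
f=fit_roll(rect(.024,R,half=.03,name="roll3"),R); print(f)
d=f[0]-R1; print("shift along tool y, x (mm)",1e3*d@[np.cos(A),np.sin(A)],1e3*d@[-np.sin(A),np.cos(A)])
```

```text
t12.08 p [0.4439 0.0787 0.0843] F [ 1.  -0.3 -0.3] T [ 0.02 -0.03 -0.01] w0.798 q [ 0.09 -0.03  1.83 -0.    1.35  0.44]
(array([0.4672, 0.1426]), array([49.2983, 49.6701]), (np.float64(3.3537387506531537), np.float64(0.6494303011541223)))
low t13.23 p [0.4675 0.1423 0.023 ] F [-1.3 -0.2  0.8] T [0.   0.01 0.  ] w0.800 q [ 0.22  0.16  1.76 -0.    1.22  0.57]
grip t13.54 p [0.4681 0.1427 0.0239] F [-0.2 -0.8  6.8] T [-0.08  0.21 -0.01] w0.565 q [ 0.22  0.16  1.76 -0.    1.22  0.57]
 t14.64 p [0.443  0.0782 0.0832] F [ 0.1 -0.   0.6] T [0.02 0.02 0.07] w0.801 q [ 0.09 -0.03  1.83  0.    1.35  0.45]
(array([0.4679, 0.1425]), array([49.2857, 49.6774]), (np.float64(3.508918583268572), np.float64(0.6505095624200984)))
shift along tool y, x (mm) 0.7242991046223839 0.23928104676364342
```

```bash
sed -i 's|o=bot.observe(); im=bot|o=bot.observe(); o["eef_pos"]=np.mean([bot.observe()["eef_pos"] for _ in range(40)],0); im=bot|' h.py
python3 - <<'E'
from h import *
np.set_printoptions(precision=5,suppress=True)
A=-np.radians(20.2); R=np.array([.4671,.1425]); t0=bot.observe()["time"]
P=np.array([bot.observe()["eef_pos"] for _ in range(40)]); print(P.mean(0),P.std(0),over(R,.024,A),bot.observe()["time"]-t0)
q=np.array([bot.observe()["tcp_rot"] for _ in range(40)]); print(q.mean(0),q.std(0),quat(A))
for _ in range(3): print(fit_roll(rect(.024,R,half=.03),R))
E
```

```text
[0.4432  0.07874 0.08314] [0. 0. 0.] [np.float64(0.44361972246809966), np.float64(0.07868247445235017), 0.08399999999999999] 0.0
[ 0.8203   0.57193 -0.00052 -0.00048] [0. 0. 0. 0.] [0.82015 0.57215 0.      0.     ]
(array([0.4679 , 0.14249]), array([49.28485, 49.65421]), (np.float64(3.5085356950293005), np.float64(0.6512325245237441)))
(array([0.46791, 0.14245]), array([49.28192, 49.65277]), (np.float64(3.491053431360244), np.float64(0.6483135221613422)))
(array([0.46791, 0.14248]), array([49.31157, 49.67672]), (np.float64(3.494455203919849), np.float64(0.6504733473370057)))
```

Run:
```python
from h import *
np.set_printoptions(precision=5,suppress=True)
P=[]
for _ in range(15): bot.hold(.03); P.append(bot.observe()["eef_pos"])
P=np.array(P); print(P.mean(0),P.std(0)); print(P[:5])
A=-np.radians(20.2); R=np.array([.4671,.1425]);f=fit_roll(rect(.024,R,half=.03),R); print(P[-1],f,bot.observe()["time"])
```

```text
[0.44359 0.079   0.08379] [0.00005 0.00019 0.00019]
[[0.44349 0.0793  0.08343]
 [0.44352 0.07928 0.08351]
 [0.44352 0.07925 0.08355]
 [0.44356 0.07921 0.08363]
 [0.44358 0.07914 0.0837 ]]
[0.44364 0.07872 0.084  ] (array([0.46793, 0.14245]), array([49.31808, 49.64618]), (np.float64(3.5322906296815266), np.float64(0.6522910965999689))) 15.3917
```

There's no sensor noise: the pose readings are the arm's real settling, and the camera agrees with the TCP to about 0.3 mm. Now I'll grasp slightly higher, let it settle, carry the roll over and lower it in steps while watching the force.

Run:
```python
from h import *
import json
np.set_printoptions(precision=4,suppress=True)
A=-np.radians(20.); R=np.array([.46793,.14245]); H=np.array([.4346,-.1493])
go([*R,.07],A,feed=.2); go([*R,.0265],A,feed=.1); bot.hold(.5); st("low")
bot.set_gripper(0.); bot.hold(.3); o=st("grip")
x=lambda a:np.array([-np.sin(a),np.cos(a)])
dx=(R-o["eef_pos"][:2])@x(A); off=dx*x(0); print("roll offset along tool x",dx)
go([*R,.176],A,feed=.2); 
T=H-off
bot.move_to([*T,.176],quat(0).tolist()); bot.hold(.4); st("over")
go([*T,.158],0,feed=.08); bot.hold(.3); st("nose")
json.dump([*T],open("T.json","w"))
for z in (.152,.146,.142):
    go([*T,z],0,feed=.04); bot.hold(.15); o=st("%.3f"%z)
    if abs(o["contact_force"][2])>10: break
im=bot.snapshot("wrist"); cv2.imwrite("pics/held_raw.png",im[...,::-1]); cv2.imwrite("pics/v3.png",cv2.resize(im[180:400,130:430,::-1],None,fx=2.4,fy=2.4))
```

```text
low t16.98 p [0.4679 0.1425 0.0266] F [ 0.  -0.1 -0.3] T [-0.03  0.    0.  ] w0.802 q [0.22 0.16 1.75 0.   1.23 0.57]
grip t17.58 p [0.4683 0.1425 0.027 ] F [-1.1  0.1  3.9] T [-0.01  0.16 -0.06] w0.559 q [0.22 0.16 1.75 0.   1.23 0.57]
roll offset along tool x -0.00019913510006171927
over t20.01 p [ 0.4347 -0.1488  0.176 ] F [-0.4 -0.7 -2.2] T [ 0.03 -0.03 -0.02] w0.558 q [-0.41 -0.1   1.7  -0.    1.54 -0.41]
nose t20.68 p [ 0.4347 -0.1492  0.1583] F [ 0.4 -0.6 -1.9] T [-0.01  0.01  0.03] w0.563 q [-0.41 -0.09  1.72  0.    1.51 -0.41]
0.152 t21.13 p [ 0.4346 -0.1491  0.152 ] F [-0.5  0.9 -1.7] T [0.01 0.05 0.01] w0.564 q [-0.41 -0.08  1.73  0.    1.49 -0.41]
0.146 t21.58 p [ 0.4346 -0.1491  0.1461] F [-0.5 -0.2 -1.6] T [ 0.03 -0.02  0.06] w0.562 q [-0.41 -0.08  1.74 -0.    1.48 -0.41]
0.142 t21.98 p [ 0.4346 -0.1491  0.142 ] F [-0.1 -0.4 -2.2] T [-0.04 -0.01  0.01] w0.560 q [-0.41 -0.07  1.74  0.    1.47 -0.41]
```

View pics/v3.png

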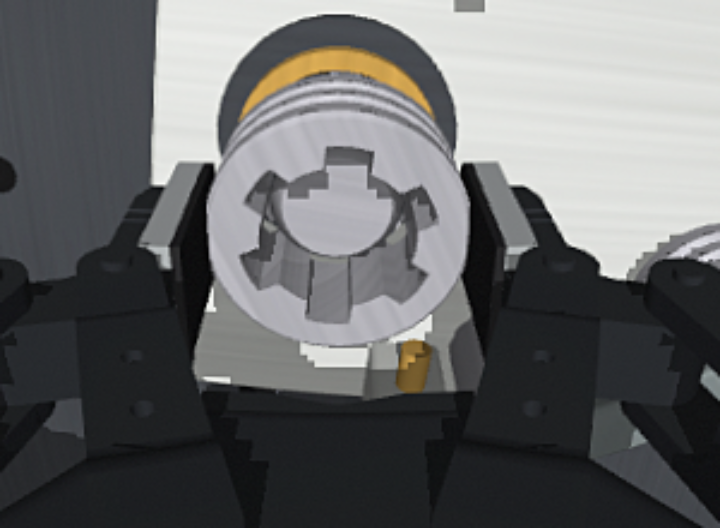

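The roll is held square, with the nose inside the bore and no contact force. The grooves point the same way as the splines (top groove at (350,160)). Lowering on.

Run:
```python
from h import *
import json
T=json.load(open("T.json"))
for z in (.140,.138,.135,.130,.125,.122,.120):
    go([*T,z],0,feed=.04); bot.hold(.15); o=st("%.3f"%z)
    if o["contact_force"][2]>12: break
```

```text
0.140 t22.43 p [ 0.4346 -0.1491  0.14  ] F [ 0.6 -0.6 -1.5] T [ 0.01  0.03 -0.02] w0.560 q [-0.41 -0.07  1.74  0.    1.47 -0.41]
0.138 t22.83 p [ 0.4346 -0.1491  0.138 ] F [ 0.6 -0.7 -1.5] T [-0.   -0.06  0.03] w0.561 q [-0.41 -0.07  1.75  0.    1.46 -0.41]
0.135 t23.23 p [ 0.4346 -0.1491  0.135 ] F [ 0.2 -0.8 -2.1] T [-0.05  0.    0.01] w0.561 q [-0.41 -0.06  1.75 -0.    1.46 -0.41]
0.130 t23.66 p [ 0.4346 -0.1491  0.13  ] F [ 0.3 -0.7 -1.1] T [-0.01 -0.    0.01] w0.565 q [-0.41 -0.06  1.76  0.    1.45 -0.41]
0.125 t24.08 p [ 0.4346 -0.1491  0.125 ] F [ 0.  -0.5 -2.2] T [0.01 0.   0.01] w0.562 q [-0.41 -0.05  1.76  0.    1.44 -0.41]
0.122 t24.48 p [ 0.4346 -0.1491  0.122 ] F [-0.6 -0.3 -1.7] T [-0.06  0.01 -0.  ] w0.564 q [-0.41 -0.05  1.76  0.    1.43 -0.41]
0.120 t24.88 p [ 0.4349 -0.1492  0.1205] F [ 0.5 -0.   4. ] T [0.01 0.07 0.03] w0.563 q [-0.41 -0.05  1.77 -0.    1.42 -0.41]
```

It meshed without a turn search and is now on the washer. I'll press until the stop shows in the force.

Run:
```python
from h import *
import json
T=json.load(open("T.json"))
for z in (.119,.118,.117,.116,.115,.114,.113,.112):
    go([*T,z],0,feed=.03); bot.hold(.25); o=st("%.4f"%z)
    if o["contact_force"][2]>18: break
```

```text
0.1190 t25.38 p [ 0.4349 -0.1492  0.1193] F [ 1.5 -0.6  5.3] T [-0.08 -0.19  0.01] w0.563 q [-0.41 -0.05  1.77  0.    1.42 -0.41]
0.1180 t25.88 p [ 0.4349 -0.1492  0.1183] F [ 1.6 -0.3  6.5] T [-0.08 -0.16  0.05] w0.560 q [-0.41 -0.05  1.77 -0.    1.42 -0.41]
0.1170 t26.38 p [ 0.4349 -0.1492  0.1175] F [ 0.  -1.   6.2] T [-0.02 -0.09 -0.04] w0.561 q [-0.41 -0.05  1.77 -0.    1.42 -0.41]
0.1160 t26.88 p [ 0.4349 -0.1492  0.1169] F [-0.4  0.5  9.3] T [ 0.09  0.22 -0.02] w0.560 q [-0.41 -0.05  1.77 -0.    1.42 -0.41]
0.1150 t27.38 p [ 0.435  -0.1493  0.1169] F [-3.6  2.9 16.3] T [ 0.33  0.86 -0.  ] w0.561 q [-0.41 -0.05  1.77 -0.    1.42 -0.41]
0.1140 t27.88 p [ 0.435  -0.1493  0.1168] F [-8.2  2.5 22.9] T [ 0.57  1.46 -0.01] w0.559 q [-0.41 -0.05  1.77 -0.    1.42 -0.41]
```

The stop shows clearly: the TCP stands still at 0.1168 (expected home 0.1167) while the force rises. I'll ease off slightly and check the scene.

Run:
```python
from h import *
import json
T=json.load(open("T.json"))
go([*T,.1147],0,feed=.03); bot.hold(.4); st("final")
t=bot.snapshot("top")
for q in ["lever_grip","lever_pivot","drive_roll","idler_roll","retaining_nut","gas_nozzle","spray_bottle"]:
    print(q,[(np.round(d["location"],3).tolist(),round(d["conf"],2)) for d in bot.pinpoint("top",q)][:4])
w=bot.snapshot("wrist")
cv2.imwrite("pics/v4.png",np.hstack([cv2.resize(t[100:300,100:440,::-1],(420,247)),cv2.resize(w[:330,...,::-1],(419,247))])[:, :800])
bot.hold(1.); st()
```

```text
final t28.53 p [ 0.435  -0.1493  0.1169] F [-6.1  2.3 18.7] T [ 0.3   1.01 -0.06] w0.568 q [-0.41 -0.05  1.77 -0.    1.42 -0.41]
lever_grip []
lever_pivot [([0.478, -0.216, 0.081], 0.82)]
drive_roll [([0.544, 0.189, 0.003], 0.46), ([0.371, 0.153, -0.0], 0.46), ([0.458, 0.046, 0.003], 0.43)]
idler_roll [([0.488, 0.295, 0.0], 0.57)]
retaining_nut [([0.635, 0.149, 0.001], 0.66)]
gas_nozzle [([0.686, 0.31, -0.002], 0.58)]
spray_bottle [([0.446, -0.427, 0.003], 0.82)]
 t29.98 p [ 0.435  -0.1493  0.1169] F [-6.   2.5 19.8] T [0.32 1.   0.04] w0.560 q [-0.41 -0.05  1.77 -0.    1.42 -0.41]
```

View pics/v4.png

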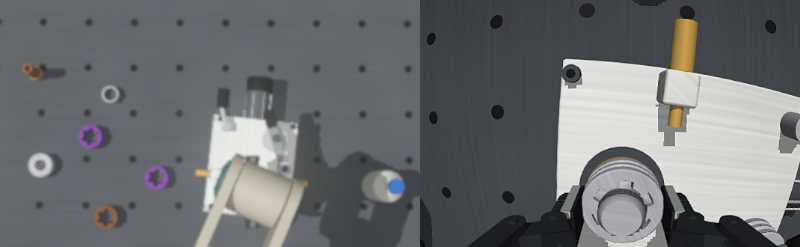

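The roll is seated with its upper face flush with the spline ends (wrist view near (625,205)), the bar is out along +x, and the other parts haven't moved. Before handing in I'll work out the arm's angle from the earlier wrist picture.

Run:
```python
from h import *
k=bot.get_calibration("wrist"); T=k["T_tool_cam"]; f=210/np.tan(np.radians(k["fov_y"]/2))
u=np.array([330*1.4-k["cx"],193*1.4-k["cy"]]); r=np.hypot(*u); th=r/f
d=np.array([u[0]/r*np.sin(th),-u[1]/r*np.sin(th),-np.cos(th)])
Rw=Ro.from_quat(quat(0)).as_matrix(); d=Rw@T[:3,:3]@d; e=Rw@T[:3,3]+[.4338,-.1511,.1903]
P=e+d*(.128-e[2])/d[2]; v=P[:2]-[.4815,-.2157]; a=np.arctan2(v[0],v[1])+YAW
print("grip",P,"r",np.hypot(*v),"angle",a)
st("before")
if a>1.05: bot.sign_off(); print("signed off")
```

```text
grip [ 0.57430138 -0.18310781  0.128     ] r 0.09835826407129128 angle 1.1780495323509423
before t29.98 p [ 0.435  -0.1493  0.1169] F [-6.   2.5 19.8] T [0.32 1.   0.04] w0.560 q [-0.41 -0.05  1.77 -0.    1.42 -0.41]
the job is handed in; nothing more can be done
signed off
```

The changeover is done and handed in at about 30 s of the 61 s. The robot is still holding the roll, pressed fully home on the hub.

- **Pressure arm:** I swung it open with the fingers caging its grip. It stands at about 1.18 rad, against the 1.0 needed. That figure comes from the wrist picture taken just after opening.
- **Drive roll:** I took the steel roll, not the brown or purple ones, and turned it 20° to match the splines. It slid on at the first try, with no force until it reached the washer.
- **Fully home:** the tool height stopped at 0.1169 m, against 0.1167 m expected. The force had risen past the washer's 9 N to about 20 N, and it held steady there for a second.
- **Other parts:** the final top view puts them where they started, to within the networks' few millimetres.

**Checks that failed or disagreed:**
- The network didn't find the arm's grip in the last top view. The bar is visible there along +x, but I did not measure its angle again.
- The pressed roll carries a side force of about 6 N.
- On the first trial grip the fingertips touched the bench lightly, at about 7 N, so I gripped 4 mm higher the second time.

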